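# Press a label holder home behind the module shelf's lip

### The arm

A 7-joint arm with a two-finger parallel gripper is mounted at the origin on the work surface. World frame = base frame: x ahead of the robot, y to its left, z up, the work surface at z = 0. Lengths are in mm, angles in rad, forces in N, time in s.
With the tool pointing down it reaches from about 400 to 875 mm from the base axis. Payload 19.3 kg.
Tool frame: the origin (TCP) lies at the very end of the fingers, on their centre line; the grasp point (between the pads) lies 19 mm behind it (grip_point_offset is the z of the grasp point in the tool frame, in mm); z points along the fingers, x is the direction in which the jaws open and shut, and the axes are right-handed (so a half turn about z gives the same grasp; the last joint's range is limited). The gripper opens to 85 mm and grips with 20 to 120 N. Pads are 22 mm wide; open, the fingers measure 114 mm over their backs; the gripper's body (76 mm by 85 mm) begins 54 mm behind the grasp point. The pads swing forward as they close: fully open they stand 13 mm farther back than shut.
Start: joints at [-1.197, 0.521, -0.036, 1.599, 0.021, 1.021, -0.113], TCP at [268.376, 564.437, 231.291] pointing down, gripper open.
Joint ranges: [-2.91, 2.91], [-0.3, 2.13], [-1.5, 1.42], [0.17, 2.43], [-1.26, 4.41], [0.16, 1.93], [-2.52, 2.52]. Speed limits (rad/s): [1.89, 1.89, 2.39, 2.39, 3.01, 3.01, 3.01].

### API

Orientations are given as a 3x3 rotation matrix whose columns are the frame's x, y, z axes.
In Python, from workcell import movep, movel, goto_joints, open_gripper, clamp, wait, inverse_kinematics, read_state, camera, PlanningError, finish_job, grip_point_offset gives the robot as it stands. Calls block until the motion is done:
- movep(position, orientation): joint-space move of the TCP to a pose.
- movel(position, frame=None, max_speed=150, guard=None): straight line of the TCP; frame=None keeps the orientation; max_speed is the mean speed in mm/s. With guard (N) it stops when the force on the tool has changed by that much, and returns True; else False.
- goto_joints(angles): joint-space move.
- open_gripper() and clamp(): open the fingers fully, or close them until they stop; the grip force is fixed at half the most.
- wait(seconds).
- inverse_kinematics(position, orientation): joint angles nearest the present ones, or None.
- read_state(): the state.
- camera(name): name is "scene" or "top" or "wrist"; returns a dict with "image" (400x640x3 uint8, blue, green, red), "range_z" (400x640 float32, mm along the optical axis (not along the pixel's ray), 0 where there is no reading), "fx", "fy", "cx", "cy" (pixels), "cam_to_world" (4x4, takes a point from camera to world coordinates). Camera axes: x right, y up, looking along -z (the intrinsics and any distortion apply to the point x, -y, -z); pixel columns grow to the right and rows downward; lengths in mm; the calibration is good to about 2 mm. A picture is of the moment at which its call begins.
A pose or a line that the arm cannot do raises PlanningError and nothing moves.
- finish_job(): hands the job in, once; it reports no verdict.
The state is a dict: "time": time; "qpos": joint angles; "qvel": joint speeds; "joint_efforts": joint torques, N m; "eef_pos": TCP position; "tool_rot": TCP orientation; "ft_force": force on the tool from outside, world axes, zero at the start; "torque": the same for the moment, N m; "finger_gap": finger opening in mm.
Only numpy, scipy, OpenCV 4.12 (cv2) and the standard library are available. Lean on these libraries where they do the work, as an engineer would, in place of code of your own. Each camera call takes 0.05 s, during which the arm holds its last target.

### The job

Two low module shelves stand on the lab bench; one already has its label holder fitted, the other has none. Pick up the loose label holder, slide its tongue in behind the lip of the empty shelf, and push it against the springy catch until it is fully home, square, with its face plate tight against the lip. Finish while still gripping the holder and pressing it firmly home (the catch pushes it out again if let go), and leave the meter, the screwdriver and the parts tray where they are.

Things in the scene. Friction and masses are not known exactly. Their poses are not given: they have to be found in the camera images.
- holder_mid (a point): Centre of the face plate of the loose label holder, 31 mm above its underside. Plain aluminium, L-shaped: upright face plate 12 mm thick (x) x 100 mm wide (y) x 62 mm high (z), blank paper insert on its -x side, and a flat tongue low on its +x side. Starts standing upright on the bench, tongue roughly away from the robot. Best pinched across the 12 mm near the plate's top.
- holder: The same loose holder, about 0.16 kg; origin under the middle of the face plate, axes as for holder_mid.
- tongue_tip (a point): Middle of the free end of the holder's tongue, 46 mm in +x from holder_mid. The tongue is 84 mm wide and 6 mm thick, stands out 40 mm from the back of the face plate, underside level with the plate's; this point is 3 mm above it.
- shelf_mouth (a point): Target, on the EMPTY shelf (fixed, grey, 150 mm wide): the point on its ledge below the middle of the lip's front edge, 30 mm above the bench. x points into the shelf (the way to push), y along the lip, z up. The flat ledge reaches 55 mm out in -x, so the holder can stand on it. Home: plate's back against the lip's edge, holder_mid at x -6, y 0, z +31 mm in this frame.
- shelf_lip: Fixed steel lip plate of the empty shelf: underside 10 mm, top 16 mm above the ledge, covering x 0 to 45 mm of shelf_mouth's frame. The pocket under it is 100 mm wide (y -50 to +50 mm). Behind, from x = 87 mm, a dark terminal module stands up to 56 mm above the ledge. This body's origin is on the bench, 30 mm below shelf_mouth.
- catch (a joint): Travel of the empty shelf's sprung bar (m), hidden under the lip, 28 mm in from its edge: 0 = out, 0.012 = holder fully home. A brass tab standing behind the lip moves with it. It pushes back with 3 N at 0, 6 N at 0.012, and does not latch.
- fitted_shelf: The other shelf, of the same make, with its label holder already fitted (fixed); origin on the bench below the middle of its lip's front edge, x into the shelf. Nothing to do here.
- meter: Bystander: grey hand-held meter, 140 x 72 x 32 mm, lying on the bench; origin under its centre.
- driver: Bystander: screwdriver with a black handle, lying on the bench.
- tray: Bystander: small black open parts tray, 90 x 90 x 35 mm; origin under its centre.
There are look-alikes about, which are no part of the job. What is shaped like the holder but blue or orange is not meant.

How it is judged (in metres and radians):
On the way, in this order (a step that is already met when the one before it is completed fails the run):
1. the holder is lifted off the bench (height (world z) of holder_mid above 0.051 m), for 0.1 s.
2. the tongue is behind the lip of the empty shelf (x of tongue_tip in the frame of shelf_mouth above 0.01 m and z of tongue_tip in the frame of shelf_mouth between -0.002 and 0.011 m and y of tongue_tip in the frame of shelf_mouth between -0.02 and 0.02 m), for 0.05 s.
At the end, for the whole second after the job is handed in: The fingers still grip the holder and press it home: catch pushed back at least 9.5 mm, face plate within 4 mm of home and bearing on the lip with more than 1.5 N, centred within 12 mm, square and upright within 0.1 rad, at rest (value of joint catch above 0.0095 m and x of holder_mid in the frame of shelf_mouth above -0.01 m and y of holder_mid in the frame of shelf_mouth between -0.012 and 0.012 m and angle between the x axis of holder and the x axis of shelf_mouth, either way round below 0.1 rad and angle between holder's own z axis and vertical below 0.1 rad and contact force between holder and shelf_lip above 1.5 N and contact force between the fingers and holder above 2 N and linear speed of holder below 0.02 m/s); the arm keeps its last pose, push and grip.
It fails at once if the meter is disturbed (over 25 mm) (distance of meter from where it was at the start of the episode above 0.025 m).
It fails at once if the screwdriver is disturbed (over 25 mm) (distance of driver from where it was at the start of the episode above 0.025 m).
It fails at once if the tray is disturbed (over 25 mm) (distance of tray from where it was at the start of the episode above 0.025 m).
It also fails if it takes over 42 s, if anything falls off the work surface, if the arm or the gripper's body presses on something with over 40 N, if the wrist force passes 120 N, or if a joint passes its speed limit or range.

## Working session

There is one attempt and no reset: what is moved stays moved. The work goes in short steps, each a Python script; the robot and the scene stay as the last script left them, time stands still between calls to the robot, and variables do not carry over. Pictures are saved under pics/ and viewed, and the job is handed in when it is done.

```bash
mkdir -p pics; ls; cat > h.py <<'E'
import numpy as np, cv2
from workcell import *
def snap(name,fn):
    c=camera(name); cv2.imwrite('pics/'+fn+'.png',c['image']); 
    np.savez('pics/'+fn+'.npz',**{k:np.asarray(v) for k,v in c.items()}); return c
def cloud(c):
    z=np.asarray(c['range_z'],float); v,u=np.mgrid[0:z.shape[0],0:z.shape[1]]
    X=(u-c['cx'])/c['fx']*z; Y=-(v-c['cy'])/c['fy']*z
    P=np.stack([X,Y,-z,np.ones_like(z)],-1)@np.asarray(c['cam_to_world']).T
    P=P[...,:3]; P[z<=0]=np.nan; return P
E
python3 - <<'E'
from h import *
for n in('scene','top'):
    c=snap(n,n+'0'); print(n,[k for k in c],c['fx'],np.round(c['cam_to_world'],3).tolist())
s=read_state();print(s['time'],s['finger_gap'],grip_point_offset,np.round(s['tool_rot'],3).tolist(),s['ft_force'])
E
```

```text
pics
scene ['image', 'range_z', 'fx', 'fy', 'cx', 'cy', 'cam_to_world'] 439.41872129695236 [[0.819, -0.345, 0.458, 1024.512], [0.574, 0.488, -0.658, -853.106], [0.003, 0.802, 0.598, 837.328], [0.0, 0.0, 0.0, 1.0]]
top ['image', 'range_z', 'fx', 'fy', 'cx', 'cy', 'cam_to_world'] 364.5316913368424 [[-0.008, 0.997, -0.08, 370.033], [-1.0, -0.008, -0.01, -9.148], [-0.011, 0.08, 0.997, 986.043], [0.0, 0.0, 0.0, 1.0]]
0.1 85.35808836447418 -18.700000000000003 [[0.429, 0.903, -0.0], [0.903, -0.429, -0.001], [-0.001, 0.0, -1.0]] [-0.43788939 -0.46879148  1.08517561]
```

View pics/scene0.png

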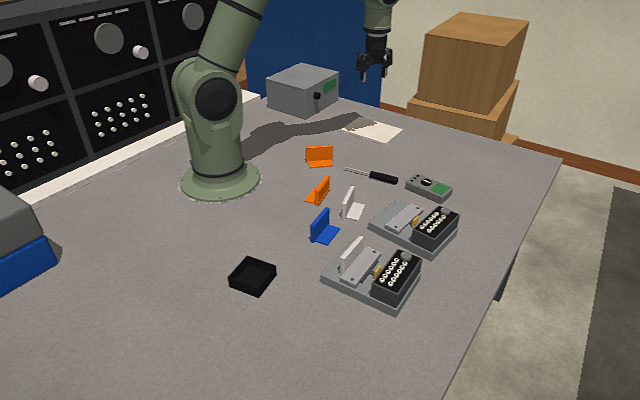

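View pics/top0.png

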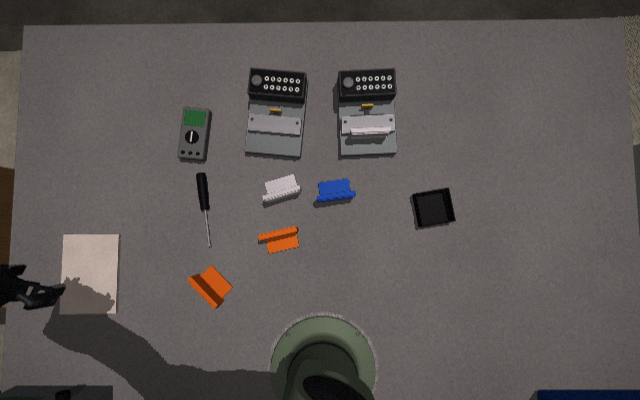

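The top view shows the plain holder at (282,188), the empty shelf with its lip at (275,122), and the fitted shelf at (367,125). The blue holder at (336,190) and the orange ones at (279,240) and (210,286) are decoys. Next I'll measure from the depth.

```bash
python3 - <<'E'
from h import *
c=dict(np.load('pics/top0.npz')); P=cloud(c)
im=c['image']
def pr(u,v): print((u,v),np.round(P[v,u],1),im[v,u])
for q in[(250,115),(275,118),(298,118),(250,130),(275,130),(298,132),(250,140),(275,150),(300,150),(275,110),(240,180),(320,220),(277,85)]: pr(*q)
# holder
sub=P[170:212,258:305]; m=sub[...,2]>45
print('plate top',m.sum()); q=sub[m]; print(np.round(q,0)[:60].tolist())
cv2.imwrite('pics/topz.png',cv2.resize(im[55:215,235:405],None,fx=4,fy=4,interpolation=cv2.INTER_CUBIC)[:600])
E
```

```text
(250, 115) [667.  185.1  45.1] [126 126 131]
(275, 118) [658.  118.8  45.7] [136 132 138]
(298, 118) [657.7  58.2  44.2] [141 137 142]
(250, 130) [628.7 186.4  37.5] [90 90 90]
(275, 130) [625.8 118.8  45.2] [137 137 142]
(298, 132) [620.3  58.4  43.7] [145 142 150]
(250, 140) [603.4 187.6  30.4] [109 104 106]
(275, 150) [576.1 121.   28.5] [109 109 108]
(300, 150) [576.   54.4  25.7] [88 88 90]
(275, 110) [678.1 118.3  50. ] [ 38 100 135]
(240, 180) [500.4 221.   -2.8] [ 96  99 105]
(320, 220) [389.3   2.7   1.6] [ 96  96 103]
(277, 85) [733.5 109.2  80.5] [77 82 85]
plate top 238
[[478.0, 65.0, 58.0], [478.0, 63.0, 62.0], [478.0, 60.0, 59.0], [478.0, 58.0, 61.0], [478.0, 55.0, 59.0], [476.0, 73.0, 60.0], [475.0, 70.0, 62.0], [475.0, 68.0, 63.0], [475.0, 65.0, 61.0], [475.0, 62.0, 63.0], [475.0, 60.0, 62.0], [475.0, 58.0, 60.0], [475.0, 55.0, 60.0], [473.0, 81.0, 58.0], [473.0, 78.0, 59.0], [473.0, 75.0, 60.0], [473.0, 73.0, 62.0], [473.0, 70.0, 60.0], [473.0, 68.0, 62.0], [473.0, 65.0, 61.0], [473.0, 63.0, 62.0], [473.0, 60.0, 60.0], [473.0, 58.0, 56.0], [473.0, 55.0, 58.0], [474.0, 53.0, 53.0], [471.0, 91.0, 59.0], [470.0, 88.0, 61.0], [470.0, 86.0, 60.0], [470.0, 83.0, 61.0], [470.0, 81.0, 61.0], [470.0, 78.0, 60.0], [471.0, 76.0, 56.0], [470.0, 73.0, 60.0], [470.0, 70.0, 60.0], [470.0, 68.0, 62.0], [470.0, 65.0, 62.0], [470.0, 63.0, 60.0], [470.0, 60.0, 61.0], [470.0, 58.0, 59.0], [470.0, 55.0, 61.0], [470.0, 53.0, 59.0], [468.0, 98.0, 62.0], [468.0, 96.0, 59.0], [468.0, 93.0, 62.0], [468.0, 91.0, 62.0], [468.0, 88.0, 59.0], [468.0, 86.0, 60.0], [468.0, 83.0, 62.0], [468.0, 80.0, 62.0], [468.0, 78.0, 61.0], [468.0, 75.0, 61.0], [468.0, 73.0, 62.0], [468.0, 70.0, 61.0], [467.0, 68.0, 63.0], [468.0, 65.0, 60.0], [468.0, 63.0, 60.0], [468.0, 60.0, 60.0], [468.0, 58.0, 58.0], [468.0, 55.0, 56.0], [465.0, 106.0, 60.0]]
```

View pics/topz.png

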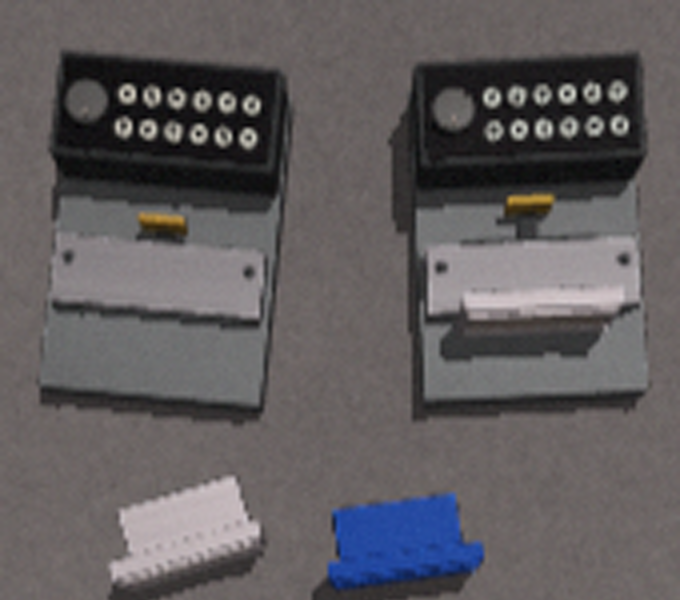

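```bash
python3 - <<'E'
from h import *
# tool x along +world x or -x, pointing down
for ang in (0,np.pi,0.2,np.pi+.2,-.1,np.pi-.1):
    R=np.array([[np.cos(ang),np.sin(ang),0],[np.sin(ang),-np.cos(ang),0],[0,0,-1.]])
    for p in([470,75,40],[540,100,330],[640,120,60]):
        q=inverse_kinematics(p,R); print(round(ang,2),p,None if q is None else np.round(q,2))
R=np.diag([1.,-1,-1])
movep([480,100,330],R)
c=snap('wrist','w1'); snap('scene','s1'); print(read_state()['time'],np.round(c['cam_to_world'],2).tolist(),c['fx'])
E
```

```text
0 [470, 75, 40] [-0.46  0.63  0.23  2.13 -0.34  0.42  0.04]
0 [540, 100, 330] [-0.63  0.33  0.45  1.69 -0.15  1.16 -0.14]
0 [640, 120, 60] [-0.44  0.79  0.25  1.65 -0.27  0.73 -0.06]
3.14 [470, 75, 40] [-0.    0.63 -0.37  2.1   0.47  0.48  2.42]
3.14 [540, 100, 330] [ 0.55  0.57 -1.27  1.63  0.55  1.36  2.35]
3.14 [640, 120, 60] [ 0.42  1.15 -1.28  1.6   1.14  1.29  2.08]
0.2 [470, 75, 40] [-0.43  0.63  0.2   2.13 -0.29  0.41  0.2 ]
0.2 [540, 100, 330] [-0.6   0.32  0.41  1.69 -0.14  1.16  0.05]
0.2 [640, 120, 60] [-0.41  0.78  0.21  1.65 -0.23  0.73  0.11]
3.34 [470, 75, 40] [-0.95  0.95  1.    2.15 -1.22  0.82 -2.07]
3.34 [540, 100, 330] [ 0.6   0.66 -1.42  1.63  0.66  1.43  2.45]
3.34 [640, 120, 60] [-0.9   1.21  1.22  1.68 -1.23  1.2  -2.29]
-0.1 [470, 75, 40] [-0.47  0.63  0.25  2.13 -0.36  0.42 -0.03]
-0.1 [540, 100, 330] [-0.64  0.33  0.47  1.69 -0.16  1.16 -0.23]
-0.1 [640, 120, 60] [-0.45  0.79  0.27  1.65 -0.28  0.74 -0.14]
3.04 [470, 75, 40] [-0.02  0.63 -0.34  2.11  0.44  0.48  2.34]
3.04 [540, 100, 330] [ 0.55  0.57 -1.27  1.63  0.55  1.36  2.25]
3.04 [640, 120, 60] [-0.02  0.79 -0.4   1.63  0.4   0.8   2.45]
2.0833 [[1.0, -0.0, -0.0, 479.69], [0.0, 0.96, 0.27, 168.52], [0.0, -0.27, 0.96, 471.75], [0.0, 0.0, 0.0, 1.0]] 282.54408002818894
```

View pics/w1.png

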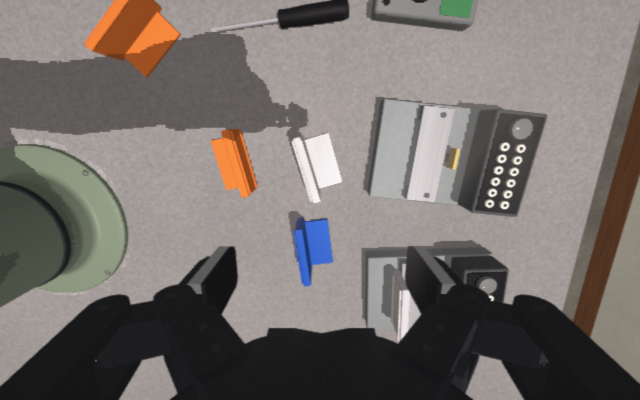

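The wrist view shows the plain holder at (315,165) with its tongue toward the shelf, and the empty shelf's lip at (432,153) with the brass tab at (455,158). I'll fit edges from this view and compare with the top view.

```bash
cat > fit.py <<'E'
from h import *
def meas(fn,show=True):
    c=dict(np.load(f'pics/{fn}.npz')); P=cloud(c); im=c['image'].astype(int)
    br=im.min(2); sat=im.max(2)-im.min(2)
    X,Y,Z=P[...,0],P[...,1],P[...,2]
    def rect(m,n):
        m=m.astype(np.uint8); k,l,st,_=cv2.connectedComponentsWithStats(m,connectivity=8)
        j=1+np.argmax(st[1:,4]); m=l==j
        q=P[m][:,:2].astype(np.float32); (cx,cy),(w,h),a=cv2.minAreaRect(q)
        b=cv2.boxPoints(((cx,cy),(w,h),a)); e=[b[1]-b[0],b[2]-b[1]]; e=max(e,key=np.linalg.norm)
        if e[1]<0:e=-e
        # yaw of the x-axis (normal of long edge)
        print(fn,n,'n',m.sum(),'c',round(cx,1),round(cy,1),'size',round(w,1),round(h,1),'yaw',round(float(np.arctan2(-e[0],e[1])),4),'z',np.round(np.percentile(P[m][:,2],[5,50,95]),1))
    A=(X>420)&(X<530)&(Y>20)&(Y<150)&(sat<30)
    rect(A&(Z>48),'plate'); rect(A&(br>150)&(Z>-3)&(Z<25),'tongue')
    B=(X>550)&(X<700)&(Y>30)&(Y<210)
    rect(B&(br>120)&(sat<30)&(Z>36)&(Z<52),'lip'); rect(B&(Z>22)&(Z<36),'ledge')
    rect(B&(Z>25)&(Z<52),'shelfall')
    rect((im[...,2]-im[...,0]>50)&B,'tab')
    rect((X>670)&(X<800)&(Y>30)&(Y<210)&(Z>70),'module')
E
python3 -c "
from fit import *
meas('top0');meas('w1')"
```

```text
top0 plate n 238 c 460.1 100.5 size 15.0 98.9 yaw 0.2859 z [55.1 59.8 62.8]
top0 tongue n 344 c 489.4 109.5 size 32.1 82.2 yaw 0.2788 z [2.5 4.9 7.8]
top0 lip n 802 c 645.0 122.4 size 139.9 44.5 yaw -0.1007 z [42.2 44.8 47.4]
top0 ledge n 1781 c 636.8 122.2 size 150.2 140.7 yaw -0.1035 z [26.  28.9 31.9]
top0 shelfall n 2700 c 636.4 122.3 size 150.4 140.6 yaw -0.0964 z [26.7 30.2 46.6]
top0 tab n 31 c 679.3 117.8 size 27.4 5.2 yaw -0.149 z [45.6 53.9 57.3]
top0 module n 1513 c 742.8 111.3 size 145.6 70.9 yaw -0.1083 z [74.8 79.1 86.7]
w1 plate n 30952 c 475.0 105.6 size 110.1 34.2 yaw -1.566 z [360.1 412.6 430.1]
w1 tongue n 3871 c 475.0 85.0 size 109.9 129.9 yaw 0.0 z [-1.6  0.2  6.5]
w1 lip n 2783 c 644.6 122.8 size 139.9 50.4 yaw -0.1055 z [44.4 45.9 47.2]
w1 ledge n 5450 c 635.6 123.7 size 150.4 142.8 yaw -0.0997 z [28.3 29.8 31.4]
w1 shelfall n 8506 c 635.8 123.6 size 150.4 143.0 yaw -0.0997 z [28.5 30.5 46.8]
w1 tab n 88 c 684.1 118.2 size 30.0 18.9 yaw -0.1176 z [29.8 55.6 57. ]
w1 module n 5417 c 740.4 112.9 size 146.5 71.1 yaw -0.0986 z [75.5 80.1 88.4]
```

```bash
sed -i "s/rect(A&(Z>48),'plate')/rect(A\&(Z>54)\&(Z<75),'plate')/; s/A&(br>150)&(Z>-3)&(Z<25)/A\&(br>165)\&(Z>1.5)\&(Z<25)/" fit.py
python3 -c "
from fit import *
meas('top0');meas('w1')" | egrep 'plate|tongue'
```

```text
top0 plate n 230 c 460.0 100.8 size 15.0 98.3 yaw 0.2859 z [55.6 60.  62.8]
top0 tongue n 311 c 488.1 109.6 size 30.1 81.8 yaw 0.297 z [2.7 5.  7.8]
w1 plate n 687 c 457.4 102.2 size 15.1 99.6 yaw 0.2872 z [57.  61.1 62.7]
w1 tongue n 1217 c 484.1 109.6 size 40.6 83.8 yaw 0.2736 z [4.2 5.6 6.9]
```

```bash
cat >> h.py <<'E'
def RZ(a): return np.array([[np.cos(a),np.sin(a),0],[np.sin(a),-np.cos(a),0],[0,0,-1.]])
def st(t=''):
    s=read_state(); print(t,'t',round(s['time'],2),'p',np.round(s['eef_pos'],1),'f',np.round(s['ft_force'],1),'gap',round(s['finger_gap'],1),'yaw',round(np.arctan2(s['tool_rot'][1][0],s['tool_rot'][0][0]),4)); return s
E
python3 - <<'E'
from h import *
R=RZ(0.285)
movep([458.3,101.8,110],R); st()
print(movel([458.3,101.8,27],max_speed=120,guard=12)); st()
clamp(); st('clamped')
movel([458.3,101.8,97],max_speed=120); st('lift')
snap('wrist','w2'); snap('scene','s2')
E
```

```text
t 2.97 p [459.2 102.2 110.9] f [-0.2  1.  -0.4] gap 85.3 yaw 0.2844
False
 t 3.81 p [458.7 101.9  27.6] f [ 0.1 -0.9  0.5] gap 85.4 yaw 0.2848
clamped t 4.47 p [458.3 101.8  27.1] f [-2.2  0.1  5.1] gap 11.2 yaw 0.285
lift t 5.21 p [458.  101.8  96.6] f [-0.1  0.1 -1.2] gap 11.2 yaw 0.2852
```

View pics/w2.png

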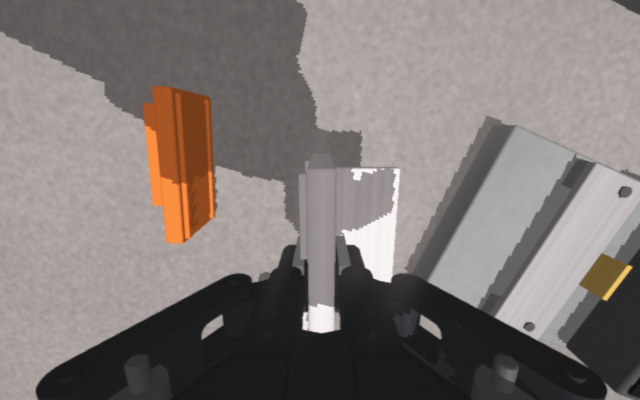

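View pics/s2.png

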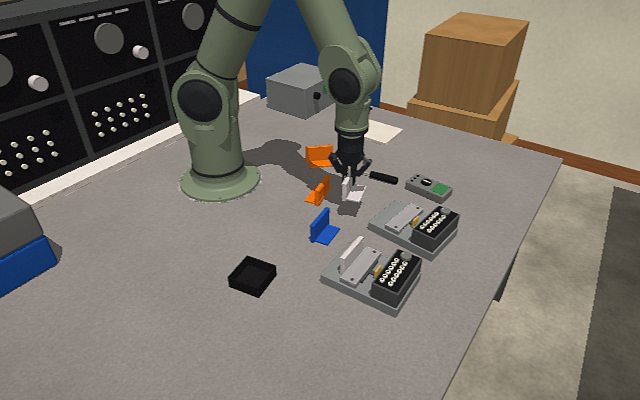

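The holder is pinched square: plate at (320,250), tongue at (370,220). Before inserting, I'll check its tilt and lateral offset in the hand.

```bash
python3 - <<'E'
from h import *
c=dict(np.load('pics/w2.npz')); P=cloud(c); s=read_state()
R=np.array(s['tool_rot']); T=(P-np.array(s['eef_pos']))@R   # tool coords: x fwd, y = -holder y, z down
m=(T[...,0]>-10)&(T[...,0]<60)&(abs(T[...,1])<70)&(T[...,2]>10)&(T[...,2]<40); m&=np.arange(640)[None]>335
q=T[m]; print(len(q)); A=np.c_[q[:,:2],np.ones(len(q))]; print('tongue plane',np.linalg.lstsq(A,q[:,2],rcond=None)[0], np.percentile(q,[2,50,98],axis=0).round(1).tolist())
m=(abs(T[...,0])<12)&(abs(T[...,1])<70)&(T[...,2]>-45)&(T[...,2]<-25)
u=np.arange(640); m&=(u>300)&(u<340)
q=T[m];print('plate top',len(q),np.percentile(q,[2,50,98],axis=0).round(1).tolist())
for v in range(165,300,15): print(v,[T[v,k].round(0).tolist() for k in(320,350,380,395)])
E
```

```text
5663
tongue plane [-2.74638700e-03 -4.61258064e-03  2.11333207e+01] [[10.0, -42.6, 19.9], [30.3, -15.9, 21.1], [45.3, 26.3, 22.5]]
plate top 5835 [[-8.0, -50.7, -38.4], [-0.6, -16.4, -34.6], [7.1, 21.6, -29.9]]
165 [[-0.0, -51.0, -25.0], [25.0, -34.0, 96.0], [51.0, -34.0, 97.0], [63.0, -34.0, 96.0]]
180 [[-0.0, -46.0, -34.0], [17.0, -36.0, 20.0], [35.0, -36.0, 22.0], [44.0, -36.0, 22.0]]
195 [[-0.0, -40.0, -34.0], [18.0, -27.0, 21.0], [35.0, -27.0, 20.0], [44.0, -27.0, 20.0]]
210 [[-0.0, -34.0, -34.0], [18.0, -18.0, 20.0], [36.0, -17.0, 22.0], [45.0, -17.0, 22.0]]
225 [[-0.0, -28.0, -36.0], [18.0, -8.0, 20.0], [36.0, -8.0, 21.0], [46.0, -8.0, 21.0]]
240 [[-0.0, -21.0, -34.0], [18.0, 2.0, 21.0], [37.0, 2.0, 21.0], [68.0, 35.0, 97.0]]
255 [[-0.0, -15.0, -35.0], [14.0, -7.0, -18.0], [38.0, 13.0, 21.0], [69.0, 49.0, 96.0]]
270 [[-0.0, -8.0, -35.0], [11.0, -14.0, -45.0], [38.0, 23.0, 21.0], [70.0, 65.0, 96.0]]
285 [[-0.0, -1.0, -35.0], [11.0, -12.0, -53.0], [23.0, -6.0, -44.0], [27.0, -12.0, -53.0]]
```

It's flat and centred within about 1 mm, with the underside 27 mm below the TCP. Next I'll go to the mouth, touch the ledge, and raise slightly.

```bash
cat >> h.py <<'E'
M=np.array([621.,125.2,30.]); YAW=-0.1; RS=RZ(YAW)
def W(x,y,h): # TCP world for holder_mid at x,y in mouth frame, underside h above ledge
    c,s=np.cos(YAW),np.sin(YAW); return [M[0]+c*x-s*y,M[1]+s*x+c*y,M[2]+27+h]
E
python3 - <<'E'
from h import *
movep(W(-95,0,45),RS); st()
movel(W(-57,0,20),max_speed=100); wait(.2); s=st()
print(movel(W(-57,0,-3),max_speed=20,guard=4)); st('ledge')
c=snap('wrist','w3'); snap('scene','s3'); snap('top','t3')
E
```

```text
t 5.72 p [526.4 134.8 100.9] f [-0.  -0.6 -2. ] gap 11.1 yaw -0.0991
 t 6.53 p [564.1 131.1  77.4] f [-0.9  0.1 -1.4] gap 11.4 yaw -0.0997
True
ledge t 7.45 p [564.2 130.8  57.1] f [-2.4 -0.1  9.1] gap 11.4 yaw -0.1001
```

View pics/w3.png

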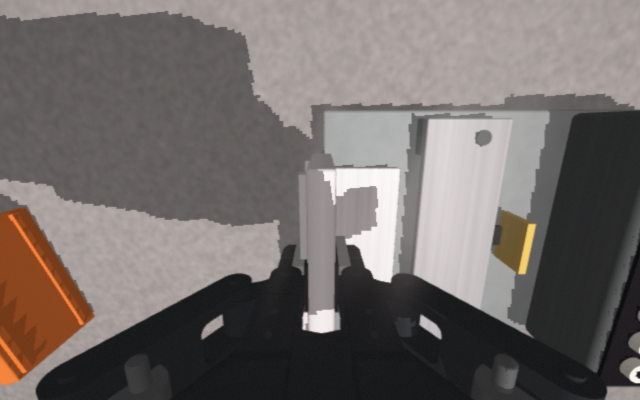

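The tongue tip at (400,220) rests in front of and parallel to the lip edge at (418,210). I'll take the lip's position relative to the tool from this close view.

```bash
python3 - <<'E'
from h import *
c=dict(np.load('pics/w3.npz')); P=cloud(c); s=read_state()
T=(P-np.array(s['eef_pos']))@np.array(s['tool_rot']); im=c['image'].astype(int)
u=np.arange(640)[None]+0*T[...,0]; v=np.arange(400)[:,None]+0*T[...,0]
H=-T[...,2]+ -27+27  # height over TCP
lip=(u>408)&(u<530)&(v<300)&(T[...,2]>7)&(T[...,2]<15)
E=[]
for r in range(130,290,8):
    k=np.where(lip[r])[0]
    if len(k)>3: E.append((T[r,k[0],1],T[r,k[0],0],T[r,k[-1],0]))
E=np.array(E); print('lip front',np.polyfit(E[:,0],E[:,1],1),'back',np.polyfit(E[:,0],E[:,2],1))
print('lip z',np.median(T[lip][:,2]),'min y (end of lip, left)',np.percentile(T[lip][:,1],[0.5,1,2]).round(1))
led=(u>330)&(u<405)&(v>100)&(v<160)&(T[...,2]>22)&(T[...,2]<32); print('ledge z',np.median(T[led][:,2]),'y edge',np.percentile(T[led][:,1],[.5,1,2]).round(1),'x front',np.percentile(T[led][:,0],[.5,2]).round(1))
E
```

```text
lip front [3.23553941e-02 5.66094551e+01] back [  0.11837202 106.54548498]
lip z 11.40204036591288 min y (end of lip, left) [-70.4 -69.9 -68.9]
ledge z 27.573247080766357 y edge [-75.2 -75.1 -74.8] x front [6.1 6.7]
```

Everything agrees: lip edge 57 mm ahead, centred within 0.5 mm. I'll raise about 2 mm and insert.

```bash
python3 - <<'E'
from h import *
movel(W(-57,0,1.9),max_speed=30); wait(.2); st('raised')
print(movel(W(-22,0,1.9),max_speed=50,guard=8)); wait(.2); st('in')
print(movel(W(-3,0,1.5),max_speed=15,guard=13)); st('push'); wait(.3); st()
snap('wrist','w4'); snap('scene','s4');snap('top','t4')
E
```

```text
raised t 8.05 p [564.2 130.9  58.8] f [-0.4  0.2 -1.4] gap 11.4 yaw -0.0999
False
in t 9.1 p [598.9 127.5  59. ] f [ 0.8 -0.2 -1.5] gap 11.2 yaw -0.0998
True
push t 10.06 p [612.7 126.   57.8] f [-5.9  0.9  1.6] gap 11.3 yaw -0.0997
 t 10.36 p [612.4 126.1  57.6] f [-6.   1.5  1.6] gap 11.0 yaw -0.0996
```

View pics/w4.png

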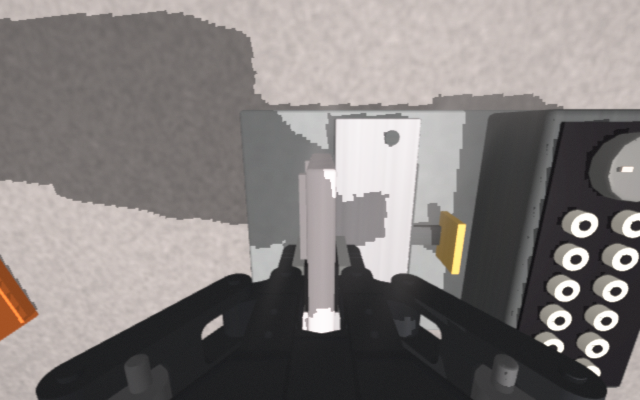

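The tongue is under the lip and the tab has moved back to (455,242). The force is still about 6 N (spring only), so I'll push on slowly until the lip bears.

```bash
python3 - <<'E'
from h import *
for x in (-7,-6,-5,-4,-3,-2,-1,0,1,2):
    movel(W(x,0,1.0),max_speed=10); wait(.3); s=st(x)
    f=np.array(s['ft_force']); fx=-(f[0]*np.cos(YAW)+f[1]*np.sin(YAW)); print(round(fx,1))
    if fx>13.5: break
snap('wrist','w5'); snap('top','t5'); snap('scene','s5')
E
```

```text
-7 t 11.1 p [613.5 126.   57.7] f [-5.4  0.7 -0.6] gap 11.5 yaw -0.0996
5.4
-6 t 11.65 p [613.8 126.   57.6] f [-11.3   0.4   2.6] gap 11.5 yaw -0.0995
11.2
-5 t 12.2 p [613.9 125.9  57.6] f [-17.2   1.4   9. ] gap 11.4 yaw -0.0995
17.3
```

View pics/w5.png

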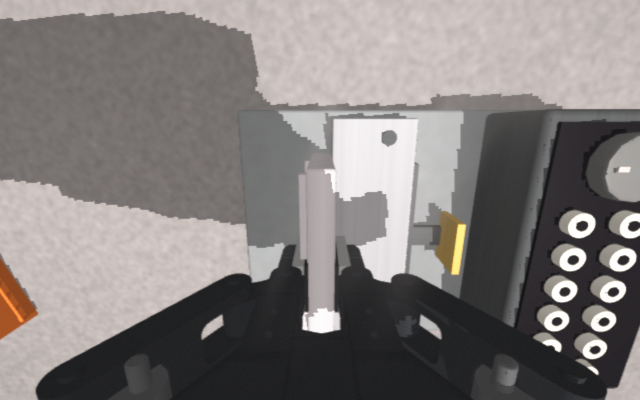

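The stop is stiff at TCP x = 613.9 mm with a 17 N push. The plate at (320,240) meets the lip edge at (333,200). I'll check tab travel, plate tilt, and steadiness.

```bash
python3 - <<'E'
from h import *
c3,s3=np.cos(YAW),np.sin(YAW)
for fn in('w3','w4','w5'):
    c=dict(np.load(f'pics/{fn}.npz')); P=cloud(c); im=c['image'].astype(int)
    D=P-M; x=D[...,0]*c3+D[...,1]*s3; y=-D[...,0]*s3+D[...,1]*c3; z=D[...,2]
    m=(im[...,2]-im[...,0]>60)&(abs(y)<40)&(x>40)&(x<90)&(z>15)
    print(fn,'tab',m.sum(),np.percentile(x[m],[5,50,95]).round(1))
    u=np.arange(640)[None]+0*x; v=np.arange(400)[:,None]+0*x
    m=(z>50)&(z<75)&(u>295)&(u<345)&(v<290)&(x<15)
    q=np.c_[x[m],y[m],z[m]]; e=[]
    for a in np.arange(5,48,4):
        k=q[abs(q[:,1]-a)<2]
        if len(k)>10: e.append((a,np.median(k[:,0])))
    e=np.array(e); print(' plate top x',np.percentile(q[:,0],[3,50,97]).round(1),'yaw',np.polyfit(e[:,0],e[:,1],1).round(3),'ymax',np.percentile(q[:,1],99).round(1),'z',np.median(q[:,2]).round(1))
    mt=(z<20)&(z>13)&(abs(y)<68)&(x>-6)&(x<60); print(' lip x',np.percentile(x[mt],[2,98]).round(1))
wait(.5); st()
E
```

```text
w3 tab 454 [54.1 56.1 58.2]
 plate top x [-65.9 -58.1 -49.4] yaw [-3.4000e-02 -5.7373e+01] ymax 50.8 z 61.3
 lip x [-1.3 54.3]
w4 tab 829 [64.7 65.4 68.6]
 plate top x [-17.4  -9.6  -0.8] yaw [-0.03  -8.952] ymax 50.9 z 61.7
 lip x [ 0.  42.3]
w5 tab 833 [65.9 66.7 70. ]
 plate top x [-15.8  -8.    0.8] yaw [-0.034 -7.182] ymax 50.9 z 61.8
 lip x [ 1.  42.3]
 t 12.85 p [613.8 125.9  57.6] f [-18.3   2.6   9.1] gap 11.1 yaw -0.0995
```

```bash
python3 - <<'E'
import cv2
a=cv2.imread('pics/s5.png')[180:330,300:480]; cv2.imwrite('pics/s5z.png',cv2.resize(a,None,fx=4,fy=4,interpolation=cv2.INTER_CUBIC))
E
```

```text
(no output)
```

View pics/s5z.png

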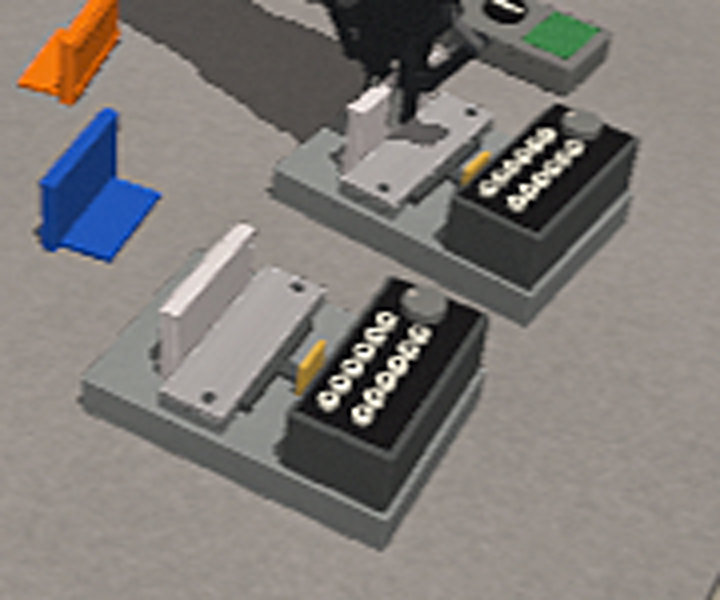

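Tab travel measures about 11–12 mm. The plate is parallel to the lip, and the push holds steady at about 18 N, roughly 12 N above the spring. The bystanders are untouched, so I'm handing in.

```bash
python3 - <<'E'
from h import *
st(); print(finish_job())
E
```

```text
t 12.85 p [613.8 125.9  57.6] f [-18.3   2.6   9.1] gap 11.1 yaw -0.0995
the job is handed in; nothing more can be done
None
```

I picked up the plain aluminium holder, slid its tongue under the lip of the empty shelf and pushed it against the catch to a hard stop. I handed the job in at about 12.9 s, still gripping and pressing; no verdict is reported.

**Final checks:**
- **Force:** the push was steady at about 18 N. The spring takes about 6 N of that, so roughly 12 N should be bearing on the lip; I could not measure the lip force directly.
- **Catch:** the brass tab moved 10.6 to 11.8 mm depending on which points are compared, against a required 9.5 mm. The low end is only about 1 mm clear, but the stiff stop also points to fully home.
- **Position:** the holder is centred within about 1 mm.
- **Bystanders:** nothing I did went near the meter, screwdriver or tray. I did not measure their final positions, and only the meter is in the enlarged final view I looked at.

**Disagreements:**
- **Plate angle:** the plate-edge fit read about 0.03 rad off square. It read the same before insertion, and the lip's own edge gave a matching value, so I took it as measurement bias. It is within the 0.1 rad limit either way.
- **Plate position:** the plate's top edge measured 7–8 mm in front of the lip edge, against 6 mm at home. That is within the 4 mm allowance and the calibration error.

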